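Find the weak return spring on the spring tester

ROBOT

A 7-joint arm with a two-finger parallel gripper is mounted at the origin on the work surface. World frame = base frame: x ahead of the robot, y to its left, z up, the work surface at z = 0. Lengths are in m, angles in rad, forces in N, time in s.
With the tool pointing down it reaches from about 0.4 to 0.875 m from the base axis. Payload 19.3 kg.
Tool frame: the origin (TCP) lies midway between the tips of the shut fingers; the grasp point (between the pads) lies 19 mm behind it; z points along the fingers, y is the direction in which the jaws open and shut (so a half turn about z gives the same grasp; the last joint's range is limited). The gripper opens to 85 mm and grips with 20 to 120 N. Pads are 22 mm wide; open, the fingers measure 114 mm over their backs; the gripper's body (76 mm by 85 mm) begins 54 mm behind the grasp point. The pads swing forward as they close: fully open they stand 13 mm farther back than shut.
Start: joints at [1.075, 0.521, -0.036, 1.599, 0.021, 1.021, -0.113], TCP at [0.258, -0.569, 0.231] pointing down, gripper open.
Joint ranges: [-2.91, 2.91], [-0.3, 2.13], [-1.5, 1.42], [0.17, 2.43], [-1.26, 4.41], [0.16, 1.93], [-2.52, 2.52]. Speed limits (rad/s): [1.89, 1.89, 2.39, 2.39, 3.01, 3.01, 3.01].

INTERFACE

Orientations are given as [roll, pitch, yaw] about the fixed x, y, z axes, in that order (R = Rz(yaw) Ry(pitch) Rx(roll)).
In Python, from workcell import bot gives the robot as it stands.
- The arm moves only by the tool servo_tool, never from a script. Its argument "plan" is a list of rows, each a list of 5 numbers: the shift along the world's x, y, z in mm, then the turn about the world's z in rad, then the gripper's target within -1 to 1 (shut at 1, half-way at 0, fully open at -1). In form: [[tx, ty, tz, yaw, jaw], ...]. A call has exactly 10 rows; each row is the pose to reach, as a shift and turn from the pose commanded when the call began; what a row does not reach only later rows make up. A row lasts 1/12 s, in which the tool goes at most 41.7 mm and 7.16 degrees, less where a joint would pass 70% of its speed; a pose out of reach is approached as far as the arm can. A call with a gripper value outside its range is refused whole. The fingers move at their own pace and stop on an object; "squeeze" is the grip in N (left out, the last holds). Time passes only in rows, so rows that repeat a pose let the fingers close, or fill a call up. It gives the time, the measured TCP pose, the force and the opening at its end, in the units of the state.
- bot.observe(): the state, without advancing time (a new reading comes with each control period).
- bot.grab_frame(name): name is "scene" or "top" or "wrist"; returns the picture (420x560x3 uint8, blue, green, red); there is no depth.
- bot.calibration(name): a dict with "fx", "fy", "cx", "cy" (pixels), "T" (4x4, takes a point from camera to world coordinates). Camera axes: x right, y down, z forward; pixel columns grow to the right and rows downward; lengths in m; the calibration is good to about 2 mm. A picture is of the moment at which its call begins: read the wrist's pose just before it. calibration takes no time and is no camera call; for the wrist camera it gives the pose at the moment of the call.
- bot.job_done(): hands the job in, once; it reports no verdict.
The state is a dict: "clock": time; "qpos": joint angles; "qd": joint speeds; "joint_efforts": joint torques, N m; "position": TCP position; "tool_rot": TCP orientation; "force": force on the tool from outside, world axes, zero at the start; "moment": the same for the moment, N m; "grip_width": finger opening in m.
Only numpy, scipy, OpenCV 4.12 (cv2) and the standard library are available. Lean on these libraries where they do the work, as an engineer would, in place of code of your own. Each camera call takes 0.05 s, during which the arm holds its last target.

TASK

One of the three dispenser return springs standing on the tester plate has gone weak. Load them one at a time by pressing straight down on the cap with about 12 newtons (never more than 20) and holding for about a second, until you find the one whose cap top sinks below the reference bar; then stand that spring upright in the empty glass dish, setting it down without dropping it. Leave the sound springs standing on the plate, and do not disturb the jar, the beaker or the spray bottle.

Things in the scene. Friction and masses are not known exactly. Their poses are not given: they have to be found in the camera images.
- plate: Spring tester, fixed: aluminium plate 130 x 280 mm, 12 mm thick, with three stations in a row along its y axis, at x = -20 mm and y = -85, 0 and +85 mm (10 mm spigot each, 6 mm high). Along its far (+x) side runs the reference bar on two posts (10 mm thick, 88 mm high) at x = +50, y = +-128 mm. Origin: centre of the plate's underside; z up.
- bar (a point): Middle of the reference bar: a level steel rod 4 mm thick along the plate's y axis, 70 mm behind the row of springs, its axis 80 mm above the plate's underside (17 mm below the cap tops of unloaded springs). Under 12 N a sound spring's cap top stays several mm above this height, a weak one's sinks several mm below it.
- spring_a: Return spring A, one of three that look alike; any may be the weak one, on any station. White base (30 mm diameter, 9 mm high, 15 mm bore from below, loose over the 10 mm spigot), steel coil (24 mm), white round flat cap (28 mm diameter, 14 mm high) that cannot come off: lift the spring by its cap. 85 mm tall unloaded, about 0.1 kg. Origin: centre of the base's underside; z up.
- spring_b: Return spring B, one of three that look alike; any may be the weak one, on any station. White base (30 mm diameter, 9 mm high, 15 mm bore from below, loose over the 10 mm spigot), steel coil (24 mm), white round flat cap (28 mm diameter, 14 mm high) that cannot come off: lift the spring by its cap. 85 mm tall unloaded, about 0.1 kg. Origin: centre of the base's underside; z up.
- spring_c: Return spring C, one of three that look alike; any may be the weak one, on any station. White base (30 mm diameter, 9 mm high, 15 mm bore from below, loose over the 10 mm spigot), steel coil (24 mm), white round flat cap (28 mm diameter, 14 mm high) that cannot come off: lift the spring by its cap. 85 mm tall unloaded, about 0.1 kg. Origin: centre of the base's underside; z up.
- captop_a (a point): Centre of the flat cap top of return spring A, 85 mm above the spring's origin when unloaded. The cap slides straight down by at most 38 mm against the coil. It starts to give at 3 to 5 N, then sinks about 1 mm per N in a sound spring, nearly 3 mm per N in a weak one.
- captop_b (a point): Centre of the flat cap top of return spring B, 85 mm above the spring's origin when unloaded. The cap slides straight down by at most 38 mm against the coil. It starts to give at 3 to 5 N, then sinks about 1 mm per N in a sound spring, nearly 3 mm per N in a weak one.
- captop_c (a point): Centre of the flat cap top of return spring C, 85 mm above the spring's origin when unloaded. The cap slides straight down by at most 38 mm against the coil. It starts to give at 3 to 5 N, then sinks about 1 mm per N in a sound spring, nearly 3 mm per N in a weak one.
- dish: Empty low round glass dish for the rejected spring, fixed to the bench: 100 mm outside and 94 mm inside diameter, rim 14 mm high, inner floor 3 mm above the bench. Origin: centre of its underside.
- jar: Bystander: closed culture jar with a foil lid, 72 mm diameter, 97 mm tall. Origin: centre of its underside.
- beaker: Bystander: white beaker, 60 mm diameter, 80 mm tall. Origin: centre of its underside.
- sprayer: Bystander: green spray bottle, 72 mm diameter, 198 mm tall. Origin: centre of its underside.

How it is judged:
By the outcome, as a careful person would: the job done as asked, in the order asked, and still so for the second after the job is handed in, with the robot touching nothing.
It also fails if it takes over 64 s, if anything falls off the work surface, if the arm or the gripper's body presses on something with over 40 N, if the wrist force passes 120 N, or if a joint passes its speed limit or range.

## Working session

There is one attempt and no reset: what is moved stays moved. The work goes in short steps, Python scripts to look and compute and a tool call to move; the robot and the scene stay as the last step left them, time stands still between calls to the robot, and variables do not carry over. Pictures are saved under pics/ and viewed, and the job is handed in when it is done.

Besides the shell and the picture viewer there is one more tool, called after ">>>" as name(argument=value, ...) on one line, values as JSON. servo_tool: Moves the arm, as the interface text tells. Its arguments: {"type":"object","properties":{"plan":{"type":"array","items":{"type":"array","items":{"type":"number"}}},"squeeze":{"type":"number"}},"required":["plan"]}

```bash
mkdir -p pics; ls; python3 - <<'E'
from workcell import bot
import cv2,numpy as np
for n in("scene","top","wrist"):
    c=bot.calibration(n);print(n,c["fx"],c["cx"],c["cy"],np.round(c["T"],3).tolist())
    cv2.imwrite(f"pics/{n}0.png",bot.grab_frame(n))
print(bot.observe())
E
```

```text
pics
scene 465.63890546863956 285.5235120192008 207.2512186627458 [[0.333, 0.65, -0.683, 1.212], [0.943, -0.231, 0.24, -0.223], [-0.002, -0.724, -0.69, 0.762], [0.0, 0.0, 0.0, 1.0]]
top 412.15796727600446 281.32795758633983 204.195344000616 [[-0.016, -0.997, 0.079, 0.458], [-1.0, 0.016, -0.001, -0.009], [-0.001, -0.079, -0.997, 1.05], [0.0, 0.0, 0.0, 1.0]]
wrist 375.0744375061824 279.5179810167889 213.4035900121661 [[0.411, -0.876, -0.252, 0.323], [-0.912, -0.395, -0.112, -0.539], [-0.001, 0.276, -0.961, 0.373], [0.0, 0.0, 0.0, 1.0]]
{'clock': 0.15, 'qpos': array([ 1.07480145,  0.52185458, -0.03631124,  1.59984378,  0.02121739,
        1.02109113, -0.11277914]), 'qd': array([-0.00106302, -0.0015059 , -0.00022314, -0.00194181,  0.00065903,
        0.000408  , -0.00107112]), 'joint_efforts': array([ 1.06437346e-03, -9.27394009e+01,  1.98004067e+00, -3.70051217e+01,
        1.78933342e-02,  6.47505163e-03,  9.14013935e-05]), 'position': array([ 0.25801825, -0.56899934,  0.23088408]), 'tool_rot': array([-3.14078467e+00,  7.59014622e-05,  4.25797895e-01]), 'force': array([-0.14679959, -0.62900187,  0.97770832]), 'moment': array([ 0.03986652, -0.02058443,  0.00279029]), 'grip_width': 0.08547098083603404}
```

View pics/scene0.png

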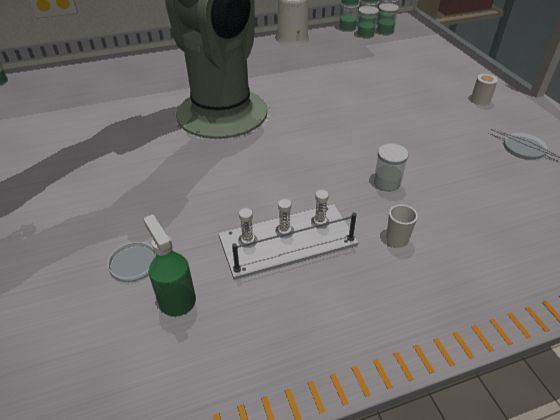

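View pics/top0.png

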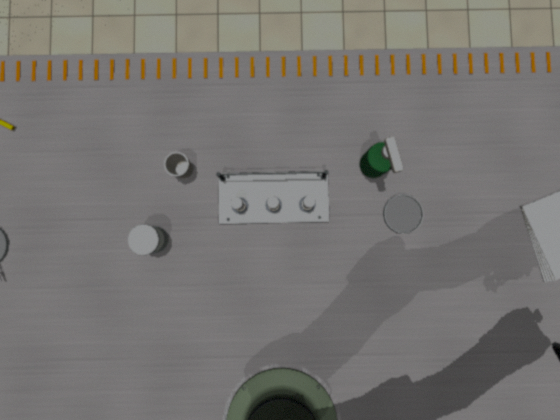

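View pics/wrist0.png

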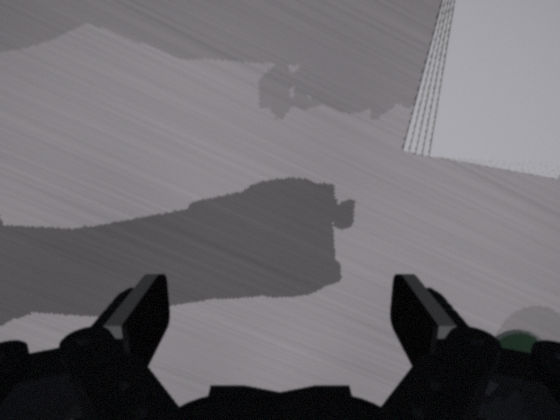

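```bash
python3 - <<'E'
import cv2
a=cv2.imread("pics/top0.png")[120:260,120:440]
cv2.imwrite("pics/topc.png",cv2.resize(a,None,fx=2.5,fy=2.5,interpolation=cv2.INTER_CUBIC))
a=cv2.imread("pics/scene0.png")[180:330,100:420]
cv2.imwrite("pics/scenec.png",cv2.resize(a,None,fx=2.5,fy=2.5,interpolation=cv2.INTER_CUBIC))
E
```

```text
(no output)
```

View pics/topc.png

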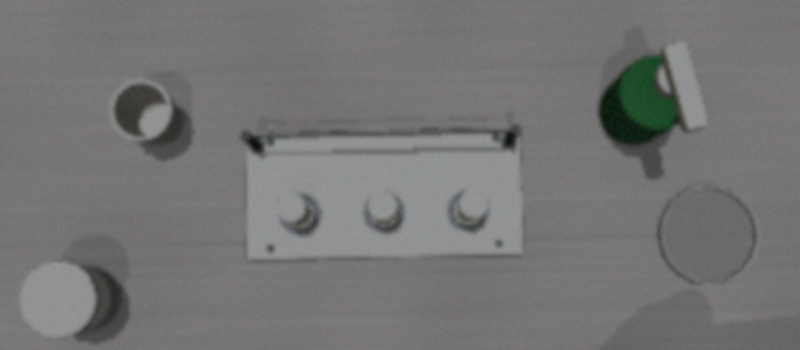

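View pics/scenec.png

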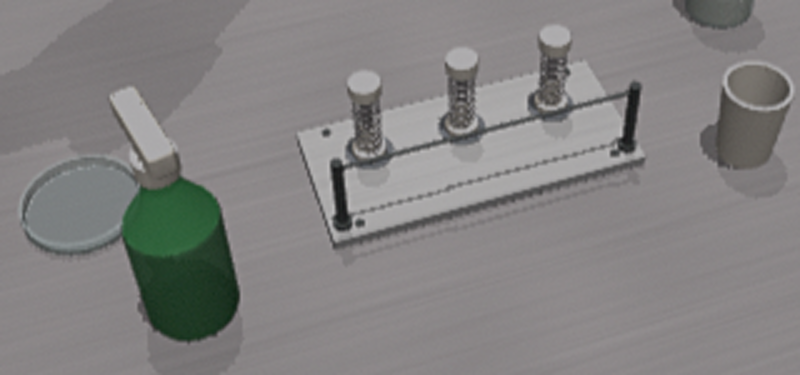

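```bash
cat > h.py <<'E'
from workcell import bot
import cv2,numpy as np
def ray(c,u,v,z):
    T=np.array(c["T"]);d=T[:3,:3]@np.array([(u-c["cx"])/c["fx"],(v-c["cy"])/c["fy"],1]);o=T[:3,3]
    return o+d*(z-o[2])/d[2]
def proj(c,p):
    T=np.array(c["T"]);q=T[:3,:3].T@(np.array(p)-T[:3,3]);return np.array([c["cx"]+c["fx"]*q[0]/q[2],c["cy"]+c["fy"]*q[1]/q[2]])
E
python3 - <<'E'
from h import *
np.set_printoptions(precision=4,suppress=True)
t=bot.calibration("top");s=bot.calibration("scene")
T=lambda x,y,z:ray(t,x/2.5+120-.3,y/2.5+120-.3,z)
S=lambda x,y,z:ray(s,x/2.5+100-.3,y/2.5+180-.3,z)
print("plate front corners top",T(248,260,.012),T(522,255,.012))
print("scene corners",S(298,136,.012),S(337,243,.012),S(643,158,.012),S(587,63,.012))
img=cv2.imread("pics/top0.png")
g=cv2.cvtColor(img,cv2.COLOR_BGR2GRAY)
m=(g>150).astype(np.uint8)
print("caps top",[T(*p,.097) for p in((291,208),(383,207),(474,205))])
print("caps scene",[S(*p,.097) for p in((555,36),(462,59),(365,82))])
print("dish",T(707,234,.014),S(80,203,.012))
print("jar",T(58,299,.097)," beaker",T(143,110,.08),"sprayer head",T(686,85,.19),T(650,92,.12), T(628,112,.05))
E
```

```text
plate front corners top [0.4944 0.1484 0.012 ] [ 0.4949 -0.1276  0.012 ]
scene corners [ 0.5017 -0.1288  0.012 ] [ 0.6277 -0.1269  0.012 ] [0.6269 0.1463 0.012 ] [0.5009 0.1491 0.012 ]
caps top [array([0.539 , 0.0954, 0.097 ]), array([0.5385, 0.01  , 0.097 ]), array([ 0.539 , -0.0745,  0.097 ])]
caps scene [array([0.5416, 0.0948, 0.097 ]), array([0.5421, 0.0105, 0.097 ]), array([ 0.5415, -0.0735,  0.097 ])]
dish [ 0.5129 -0.3141  0.014 ] [ 0.5155 -0.3181  0.012 ]
jar [0.4584 0.3108 0.097 ]  beaker [0.6364 0.2374 0.08  ] sprayer head [ 0.63   -0.2496  0.19  ] [ 0.638 -0.236  0.12 ] [ 0.632  -0.2308  0.05  ]
```

>>> servo_tool(plan=[[20, 35, 0, -0.1, 1], [40, 70, 0, -0.2, 1], [60, 105, 0, -0.3, 1], [80, 140, 0, -0.4, 1], [100, 175, 0, -0.426, 1], [120, 210, 0, -0.426, 1], [140, 245, 0, -0.426, 1], [160, 280, 0, -0.426, 1], [180, 315, 0, -0.426, 1], [200, 350, 0, -0.426, 1]], squeeze=30)

```text
clock: 0.98
position: [0.4587, -0.2173, 0.2314]
tool_rot: [3.142, -0.0, -0.0]
force: [0.8, -0.1, 0.6]
grip_width: -0.0003
```

>>> servo_tool(plan=[[20, 35, 0, 0, 1], [40, 70, 0, 0, 1], [60, 105, 0, 0, 1], [82, 142, 0, 0, 1], [82, 142, -20, 0, 1], [82, 142, -40, 0, 1], [82, 142, -60, 0, 1], [82, 142, -80, 0, 1], [82, 142, -90, 0, 1], [82, 142, -90, 0, 1]])

```text
clock: 1.82
position: [0.539, -0.0771, 0.1394]
tool_rot: [-3.141, 0.003, -0.0]
force: [-0.7, -0.4, 0.4]
grip_width: 0.0004
```

```bash
python3 - <<'E'
from h import *
np.set_printoptions(precision=4,suppress=True)
o=bot.observe();print(o["position"],o["force"],o["clock"],o["qpos"])
c=bot.calibration("wrist");im=bot.grab_frame("wrist");cv2.imwrite("pics/w1.png",im)
print(np.array(c["T"]))
for y in(.095,.010,-.075):print(proj(c,[.541,y,.097]))
im=bot.grab_frame("scene")[150:330,180:420];cv2.imwrite("pics/s1.png",cv2.resize(im,None,fx=3,fy=3,interpolation=cv2.INTER_CUBIC))
E
```

```text
[ 0.539  -0.0771  0.1394] [-0.7322 -0.3648  0.3694] 1.8167 [ 0.1053  0.5175 -0.0978  1.8907  0.0714  0.7401 -1.6036]
[[-0.0024 -0.9603 -0.2791  0.6102]
 [-1.      0.0022  0.0009 -0.0761]
 [-0.0002  0.2791 -0.9603  0.2819]
 [ 0.      0.      0.      1.    ]]
[-45.9224 242.4423]
[115.858  242.0962]
[277.7578 241.7499]
```

View pics/w1.png

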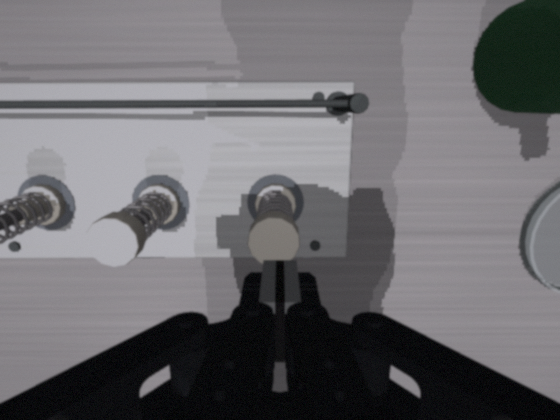

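View pics/s1.png

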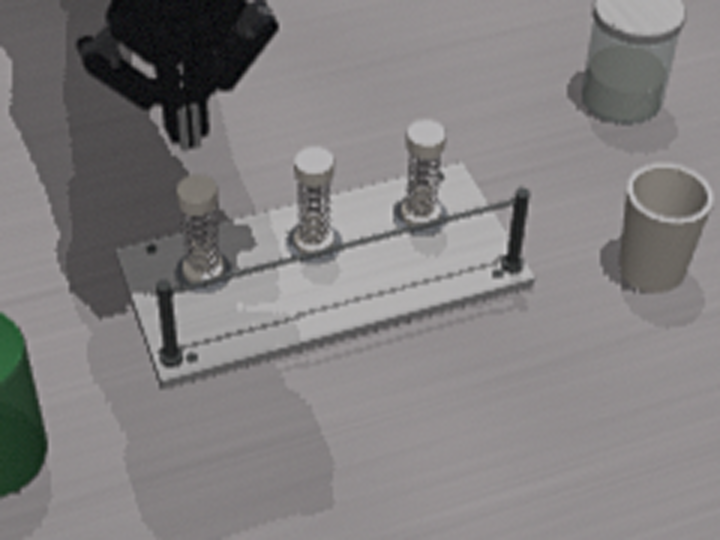

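>>> servo_tool(plan=[[2, 3, -15, 0, 1], [2, 3, -28, 0, 1], [2, 3, -34, 0, 1], [2, 3, -38, 0, 1], [2, 3, -40, 0, 1], [2, 3, -42, 0, 1], [2, 3, -43, 0, 1], [2, 3, -44, 0, 1], [2, 3, -44, 0, 1], [2, 3, -44, 0, 1]])

```text
clock: 2.75
position: [0.5422, -0.0742, 0.0975]
tool_rot: [3.142, -0.0, -0.0]
force: [-0.3, -0.4, 0.6]
grip_width: 0.0004
```

>>> servo_tool(plan=[[0, 0, -1, 0, 1], [0, 0, -2, 0, 1], [0, 0, -3, 0, 1], [0, 0, -4, 0, 1], [0, 0, -5, 0, 1], [0, 0, -6, 0, 1], [0, 0, -7, 0, 1], [0, 0, -7, 0, 1], [0, 0, -7, 0, 1], [0, 0, -7, 0, 1]])

```text
clock: 3.58
position: [0.5426, -0.0742, 0.0908]
tool_rot: [3.142, -0.001, -0.0]
force: [-1.7, -0.0, 11.3]
grip_width: -0.0001
```

>>> servo_tool(plan=[[0, 0, -1, 0, 1], [0, 0, -1, 0, 1], [0, 0, -1, 0, 1], [0, 0, -1, 0, 1], [0, 0, -1, 0, 1], [0, 0, -1, 0, 1], [0, 0, -1, 0, 1], [0, 0, -1, 0, 1], [0, 0, -1, 0, 1], [0, 0, -1, 0, 1]])

```text
clock: 4.42
position: [0.5426, -0.0742, 0.0899]
tool_rot: [3.141, -0.001, -0.0]
force: [-1.8, 0.1, 11.5]
grip_width: -0.0001
```

```bash
python3 - <<'E'
from h import *
for i in range(3):
    im=bot.grab_frame("scene");o=bot.observe();print(o["force"].round(1),o["position"].round(4))
im=im[150:330,180:420];cv2.imwrite("pics/s2.png",cv2.resize(im,None,fx=3,fy=3,interpolation=cv2.INTER_CUBIC))
E
```

```text
[-1.8  0.8 11.6] [ 0.5426 -0.0742  0.0899]
[-2.2 -0.1 11.2] [ 0.5427 -0.0742  0.0899]
[-1.4  0.  11.1] [ 0.5426 -0.0742  0.0899]
```

View pics/s2.png

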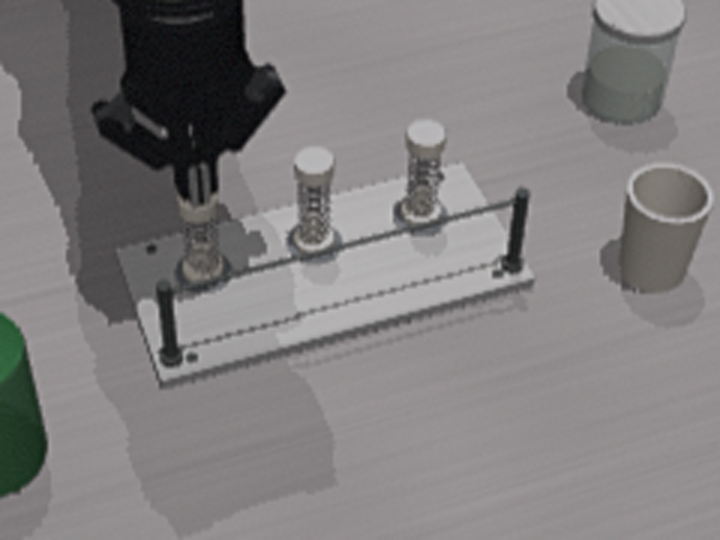

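The −y spring is sound: it sank 7 mm at 11.4 N, so its cap stays about 10 mm above bar height. Next is the middle spring.

>>> servo_tool(plan=[[0, 0, 10, 0, 1], [0, 0, 35, 0, 1], [0, 40, 35, 0, 1], [0, 80, 35, 0, 1], [0, 84.5, 30, 0, 1], [0, 84.5, 20, 0, 1], [0, 84.5, 13, 0, 1], [0, 84.5, 10, 0, 1], [0, 84.5, 8, 0, 1], [0, 84.5, 8, 0, 1]])

```text
clock: 5.4
position: [0.542, 0.0093, 0.097]
tool_rot: [3.141, 0.001, -0.002]
force: [-0.7, -0.9, 5.9]
grip_width: 0.0001
```

>>> servo_tool(plan=[[0, 0, -1, 0, 1], [0, 0, -2, 0, 1], [0, 0, -3, 0, 1], [0, 0, -4, 0, 1], [0, 0, -5, 0, 1], [0, 0, -6, 0, 1], [0, 0, -7, 0, 1], [0, 0, -7.5, 0, 1], [0, 0, -7.5, 0, 1], [0, 0, -7.5, 0, 1]])

```text
clock: 6.23
position: [0.5426, 0.0096, 0.0906]
tool_rot: [3.141, -0.001, -0.001]
force: [-2.3, -0.9, 11.5]
grip_width: 0.0002
```

>>> servo_tool(plan=[[0, 0, -0.5, 0, 1], [0, 0, -0.5, 0, 1], [0, 0, -0.5, 0, 1], [0, 0, -0.5, 0, 1], [0, 0, -0.5, 0, 1], [0, 0, -0.5, 0, 1], [0, 0, -0.5, 0, 1], [0, 0, -0.5, 0, 1], [0, 0, -0.5, 0, 1], [0, 0, -0.5, 0, 1]])

```text
clock: 7.07
position: [0.5427, 0.0096, 0.0902]
tool_rot: [3.141, -0.001, -0.001]
force: [-2.7, -0.5, 10.8]
grip_width: 0.0001
```

>>> servo_tool(plan=[[0, 0, 10, 0, 1], [0, 0, 35, 0, 1], [0, 40, 35, 0, 1], [0, 80, 35, 0, 1], [0, 84.5, 30, 0, 1], [0, 84.5, 20, 0, 1], [0, 84.5, 13, 0, 1], [0, 84.5, 10, 0, 1], [0, 84.5, 8, 0, 1], [0, 84.5, 8, 0, 1]])

```text
clock: 7.9
position: [0.5421, 0.0937, 0.0969]
tool_rot: [3.141, 0.001, -0.002]
force: [-0.9, -0.3, 2.4]
grip_width: -0.0
```

>>> servo_tool(plan=[[0, 0, -1, 0, 1], [0, 0, -2, 0, 1], [0, 0, -3, 0, 1], [0, 0, -4, 0, 1], [0, 0, -5, 0, 1], [0, 0, -6, 0, 1], [0, 0, -7, 0, 1], [0, 0, -7.5, 0, 1], [0, 0, -7.5, 0, 1], [0, 0, -7.5, 0, 1]])

```text
clock: 8.73
position: [0.5421, 0.0948, 0.0898]
tool_rot: [3.142, -0.0, -0.0]
force: [-1.1, -1.4, 6.1]
grip_width: -0.0003
```

>>> servo_tool(plan=[[0, 0, -2, 0, 1], [0, 0, -4, 0, 1], [0, 0, -6, 0, 1], [0, 0, -8, 0, 1], [0, 0, -10, 0, 1], [0, 0, -12, 0, 1], [0, 0, -13, 0, 1], [0, 0, -14, 0, 1], [0, 0, -14, 0, 1], [0, 0, -14, 0, 1]])

```text
clock: 9.57
position: [0.5423, 0.0946, 0.076]
tool_rot: [3.141, -0.0, -0.0]
force: [-0.6, -3.1, 10.2]
grip_width: 0.0002
```

>>> servo_tool(plan=[[0, 0, -2, 0, 1], [0, 0, -4, 0, 1], [0, 0, -5, 0, 1], [0, 0, -5, 0, 1], [0, 0, -5, 0, 1], [0, 0, -5, 0, 1], [0, 0, -5, 0, 1], [0, 0, -5, 0, 1], [0, 0, -5, 0, 1], [0, 0, -5, 0, 1]])

```text
clock: 10.4
position: [0.5424, 0.0945, 0.0712]
tool_rot: [3.141, -0.001, -0.0]
force: [-1.2, -4.3, 11.5]
grip_width: -0.0
```

```bash
python3 - <<'E'
from h import *
for i in range(3):
    im=bot.grab_frame("scene");o=bot.observe();print(o["force"].round(1),o["position"].round(4))
im=im[150:330,180:420];cv2.imwrite("pics/s3.png",cv2.resize(im,None,fx=3,fy=3,interpolation=cv2.INTER_CUBIC))
E
```

```text
[-0.  -3.9 11.4] [0.5424 0.0945 0.0711]
[-2.4 -2.9 11.8] [0.5424 0.0945 0.0711]
[-1.7 -3.6 12. ] [0.5424 0.0945 0.0711]
```

View pics/s3.png

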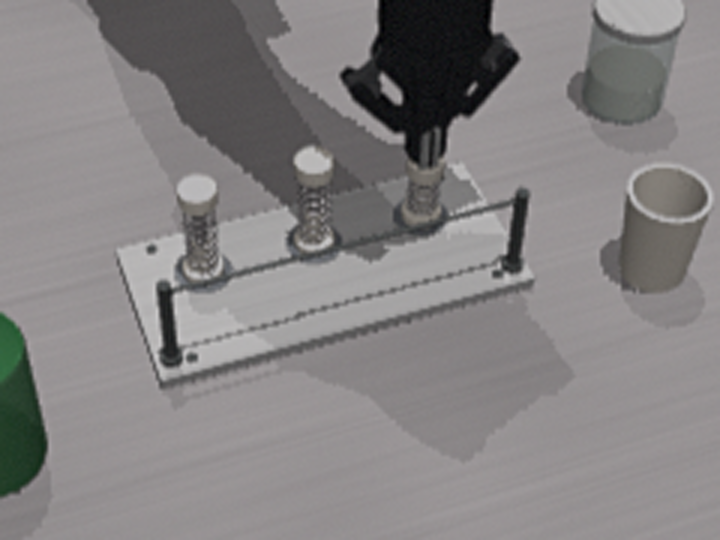

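The +y spring is the weak one: its cap top sank to z ≈ 0.071 at about 12 N, below the bar at 0.080. I'll back off gently and open the gripper above it.

>>> servo_tool(plan=[[0, 0, 5, 0, 1], [0, 0, 10, 0, 1], [0, 0, 15, 0, 1], [0, 0, 20, 0, 1], [0, 0, 25, 0, 1], [0, 0, 30, 0, 1], [0, 0, 50, 0, 1], [0, 0, 75, 0, -0.5], [0, 0, 75, 0, -1], [0, 0, 75, 0, -1]])

```text
clock: 11.38
position: [0.5426, 0.0951, 0.1467]
tool_rot: [-3.141, -0.002, -0.0]
force: [0.2, 0.0, -0.4]
grip_width: 0.0358
```

>>> servo_tool(plan=[[0, 0, 0, 0, -1], [0, 0, 0, 0, -1], [0, 0, 0, 0, -1], [0, 0, 0, 0, -1], [0, 0, 0, 0, -1], [0, 0, 0, 0, -1], [0, 0, 0, 0, -1], [0, 0, 0, 0, -1], [0, 0, 0, 0, -1], [0, 0, 0, 0, -1]])

```text
clock: 12.22
position: [0.5421, 0.0948, 0.1458]
tool_rot: [-3.142, -0.0, -0.0]
force: [-0.2, -0.6, 0.1]
grip_width: 0.0857
```

```bash
python3 - <<'E'
from h import *
o=bot.observe();print(o["position"],o["force"],o["clock"],o["grip_width"])
c=bot.calibration("wrist");im=bot.grab_frame("wrist");cv2.imwrite("pics/w2.png",im)
for y in(.095,.010):print(proj(c,[.542,y,.097]))
E
```

```text
[0.54213606 0.094802   0.14580473] [-0.2251863  -0.64650584  0.07027452] 12.2167 0.08566333723588927
[281.27794236 241.5177189 ]
[437.89645113 241.14864364]
```

View pics/w2.png

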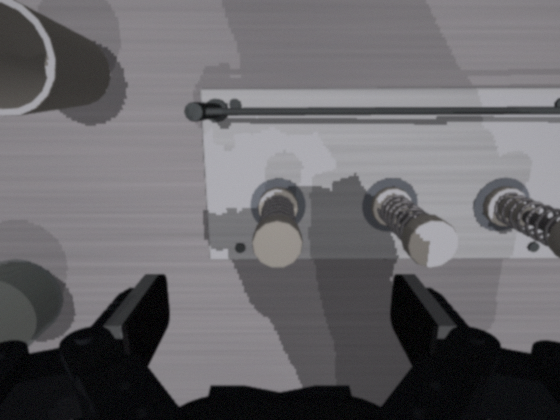

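>>> servo_tool(plan=[[0, 2, -15, 0, -1], [0, 2, -30, 0, -1], [0, 2, -45, 0, -1], [0, 2, -60, 0, -1], [0, 2, -70, 0, -1], [0, 2, -75, 0, -1], [0, 2, -75, 0, -1], [0, 2, -75, 0, -1], [0, 2, -75, 0, 0], [0, 2, -75, 0, 0]], squeeze=30)

```text
clock: 13.1
position: [0.5426, 0.0969, 0.0715]
tool_rot: [-3.141, -0.001, -0.0]
force: [0.9, -0.3, -0.5]
grip_width: 0.0642
```

>>> servo_tool(plan=[[0, 0, 0, 0, 0.2], [0, 0, 0, 0, 0.4], [0, 0, 0, 0, 1], [0, 0, 0, 0, 1], [0, 0, 0, 0, 1], [0, 0, 0, 0, 1], [0, 0, 0, 0, 1], [0, 0, 0, 0, 1], [0, 0, 0, 0, 1], [0, 0, 0, 0, 1]], squeeze=30)

```text
clock: 13.93
position: [0.5422, 0.0968, 0.0708]
tool_rot: [-3.142, -0.0, -0.0]
force: [0.4, -0.9, 2.9]
grip_width: 0.0268
```

```bash
python3 - <<'E'
from h import *
o=bot.observe();print(o["position"],o["force"],o["clock"],o["grip_width"])
im=bot.grab_frame("wrist");cv2.imwrite("pics/w3.png",im)
im=bot.grab_frame("scene")
im=im[150:330,180:420];cv2.imwrite("pics/s4.png",cv2.resize(im,None,fx=3,fy=3,interpolation=cv2.INTER_CUBIC))
E
```

```text
[0.54215945 0.09680231 0.07080671] [ 0.37969125 -0.8686444   2.91533291] 13.9333 0.026823787140629555
```

View pics/w3.png

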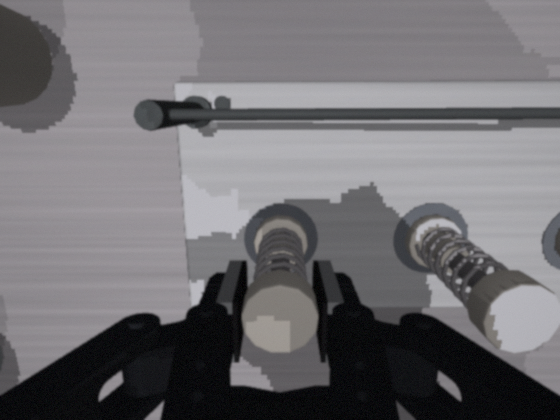

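View pics/s4.png

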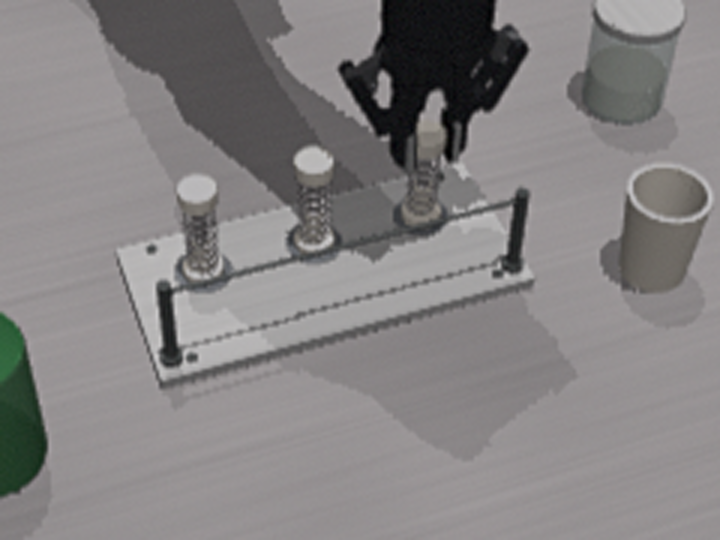

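>>> servo_tool(plan=[[0, 0, 2, 0, 1], [0, 0, 5, 0, 1], [0, 0, 10, 0, 1], [0, 0, 15, 0, 1], [0, 0, 25, 0, 1], [0, 0, 45, 0, 1], [0, 0, 70, 0, 1], [0, 0, 95, 0, 1], [0, 0, 120, 0, 1], [0, 0, 130, 0, 1]], squeeze=40)

```text
clock: 14.87
position: [0.5431, 0.0971, 0.2048]
tool_rot: [-3.141, -0.004, -0.0]
force: [-0.0, -0.9, -0.1]
grip_width: 0.0265
```

```bash
python3 - <<'E'
from h import *
o=bot.observe();print(o["position"],o["force"],o["clock"],o["grip_width"])
im=bot.grab_frame("scene")
im=im[90:330,150:470];cv2.imwrite("pics/s5.png",cv2.resize(im,None,fx=2.4,fy=2.4,interpolation=cv2.INTER_CUBIC))
E
```

```text
[0.5431362  0.09705065 0.20475276] [-0.026942   -0.90203899 -0.09876208] 14.8667 0.026492286814362456
```

View pics/s5.png

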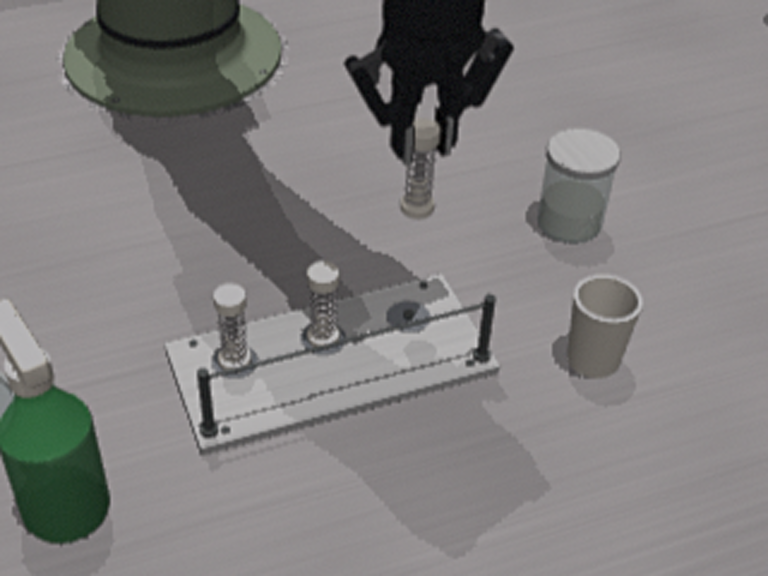

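>>> servo_tool(plan=[[-3, -15, 0, 0, 1], [-8, -40, 0, -0.05, 1], [-14, -70, 0, -0.1, 1], [-20, -105, 0, -0.2, 1], [-26, -140, 0, -0.3, 1], [-31, -175, 0, -0.4, 1], [-35, -210, 0, -0.5, 1], [-35, -245, 0, -0.6, 1], [-35, -280, 0, -0.7, 1], [-35, -315, 0, -0.8, 1]])

```text
clock: 15.75
position: [0.5065, -0.2198, 0.2005]
tool_rot: [3.141, 0.0, -0.805]
force: [0.9, 0.5, -1.3]
grip_width: 0.0266
```

>>> servo_tool(plan=[[0, -30, 0, 0, 1], [2, -60, 0, 0, 1], [4, -80, 0, 0, 1], [4, -92, 0, 0, 1], [4, -98, 0, 0, 1], [4, -98, -15, 0, 1], [4, -98, -35, 0, 1], [4, -98, -55, 0, 1], [4, -98, -60, 0, 1], [4, -98, -60, 0, 1]])

```text
clock: 16.58
position: [0.5106, -0.3147, 0.1396]
tool_rot: [3.141, 0.003, -0.799]
force: [-0.4, -0.3, -1.5]
grip_width: 0.0265
```

```bash
python3 - <<'E'
from h import *
o=bot.observe();print(o["position"],o["tool_rot"],o["force"],o["clock"],o["grip_width"])
c=bot.calibration("wrist");cv2.imwrite("pics/w6.png",bot.grab_frame("wrist"))
im=bot.grab_frame("scene")[130:330,80:330];cv2.imwrite("pics/s6.png",cv2.resize(im,None,fx=2.8,fy=2.8,interpolation=cv2.INTER_CUBIC))
E
```

```text
[ 0.51062604 -0.31474648  0.13956319] [ 3.14103431e+00  2.83707648e-03 -7.99151545e-01] [-0.3796575  -0.28007775 -1.52499322] 16.5833 0.02652166245101813
```

View pics/w6.png

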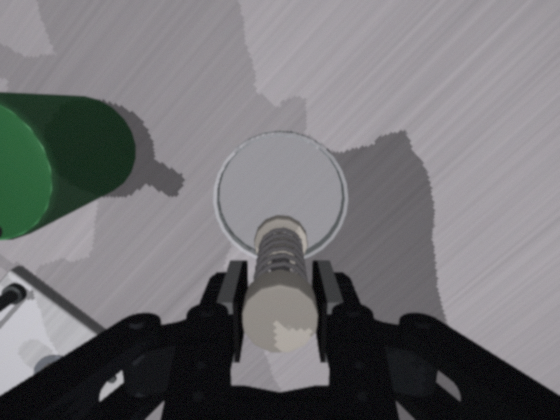

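View pics/s6.png

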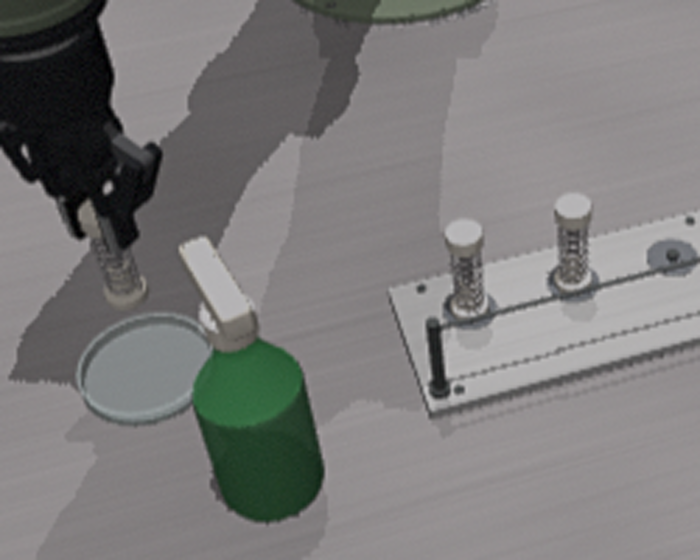

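```bash
python3 - <<'E'
from h import *
c=bot.calibration("wrist");print(ray(c,281,196,.012),proj(c,[.511,-.315,.012]),bot.observe()["position"])
E
```

```text
[ 0.51534459 -0.31933333  0.012     ] [281.13663632 203.97123567] [ 0.51155267 -0.31578256  0.14155913]
```

>>> servo_tool(plan=[[2, -2, -15, 0, 1], [2, -2, -35, 0, 1], [2, -2, -50, 0, 1], [2, -2, -62, 0, 1], [2, -2, -70, 0, 1], [2, -2, -73, 0, 1], [2, -2, -75, 0, 1], [2, -2, -76, 0, 1], [2, -2, -76, 0, 1], [2, -2, -76, 0, 1]])

```text
clock: 17.52
position: [0.5134, -0.3184, 0.0654]
tool_rot: [-3.141, -0.001, -0.8]
force: [0.0, -0.4, -0.5]
grip_width: 0.0268
```

>>> servo_tool(plan=[[0, 0, -0.5, 0, 1], [0, 0, -1, 0, 1], [0, 0, -1.5, 0, 1], [0, 0, -2, 0, 1], [0, 0, -2.5, 0, 1], [0, 0, -2.5, 0, 1], [0, 0, -2.5, 0, 1], [0, 0, -2.5, 0, 1], [0, 0, -2.5, 0, 1], [0, 0, -2.5, 0, 1]])

```text
clock: 18.35
position: [0.5131, -0.3182, 0.0623]
tool_rot: [-3.142, 0.0, -0.8]
force: [-0.0, 0.6, -0.7]
grip_width: 0.0265
```

Not in contact yet, so I'll go on in small steps.

>>> servo_tool(plan=[[0, 0, -0.3, 0, 1], [0, 0, -0.6, 0, 1], [0, 0, -0.9, 0, 1], [0, 0, -1.2, 0, 1], [0, 0, -1.2, 0, 1], [0, 0, -1.2, 0, 1], [0, 0, -1.2, 0, 1], [0, 0, -1.2, 0, 1], [0, 0, -1.2, 0, 1], [0, 0, -1.2, 0, 1]])

```text
clock: 19.18
position: [0.5131, -0.3182, 0.0611]
tool_rot: [3.142, -0.0, -0.8]
force: [-0.3, 0.0, 2.4]
grip_width: 0.0268
```

```bash
python3 - <<'E'
from h import *
for i in range(2):
    cv2.imwrite("pics/w7.png",bot.grab_frame("wrist"));o=bot.observe();print(o["position"],o["force"])
im=bot.grab_frame("scene")[130:330,80:330];cv2.imwrite("pics/s7.png",cv2.resize(im,None,fx=2.8,fy=2.8,interpolation=cv2.INTER_CUBIC))
E
```

```text
[ 0.51314618 -0.31818277  0.0610953 ] [-0.68027652 -0.1126961   2.72067261]
[ 0.51315152 -0.31819508  0.06109194] [-0.80360257  0.81773706  4.11578368]
```

View pics/s7.png

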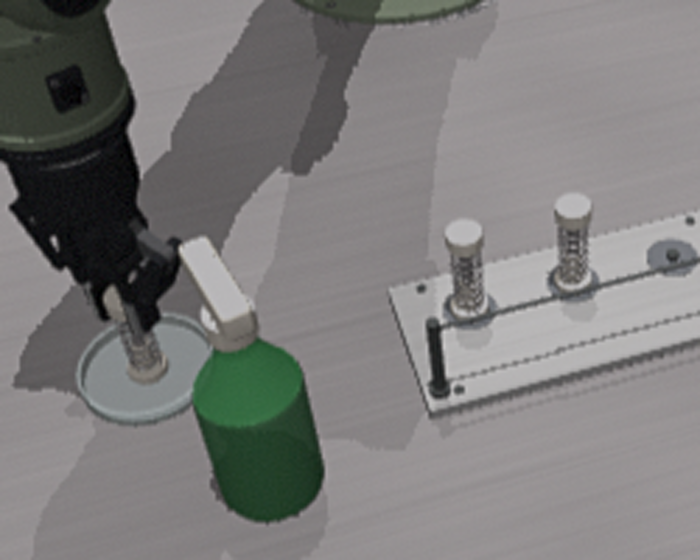

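View pics/w7.png

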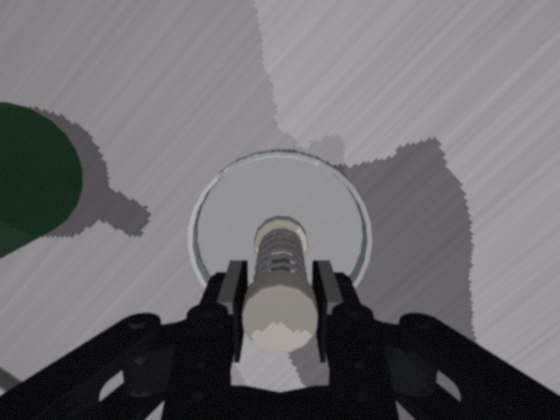

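>>> servo_tool(plan=[[0, 0, 0, 0, 0.3], [0, 0, 0, 0, 0.1], [0, 0, 0, 0, -0.2], [0, 0, 0, 0, -0.3], [0, 0, 0, 0, -0.3], [0, 0, 0, 0, -0.3], [0, 0, 0, 0, -0.3], [0, 0, 0, 0, -0.3], [0, 0, 0, 0, -0.3], [0, 0, 0, 0, -0.3]])

```text
clock: 20.17
position: [0.5131, -0.3182, 0.0611]
tool_rot: [-3.142, 0.0, -0.8]
force: [0.3, -0.0, 0.3]
grip_width: 0.0556
```

```bash
python3 - <<'E'
from h import *
cv2.imwrite("pics/w8.png",bot.grab_frame("wrist"));o=bot.observe();print(o["position"],o["force"],o["grip_width"])
E
```

```text
[ 0.51312719 -0.31820386  0.06108689] [-0.98400285  0.5117914   0.23578099] 0.055785077147515905
```

View pics/w8.png

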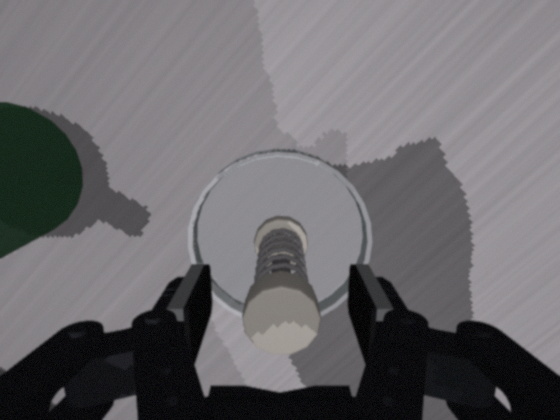

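Both pads are clear of the cap and the spring is standing. I'll retreat straight up.

>>> servo_tool(plan=[[0, 0, 5, 0, -0.3], [0, 0, 15, 0, -0.3], [0, 0, 30, 0, -0.3], [0, 0, 50, 0, -0.3], [0, 0, 75, 0, -0.3], [0, 0, 100, 0, -0.3], [0, 0, 125, 0, -0.3], [0, 0, 150, 0, -0.3], [0, 0, 160, 0, -0.3], [0, 0, 160, 0, -0.3]])

```text
clock: 21.05
position: [0.514, -0.3188, 0.2245]
tool_rot: [-3.14, -0.004, -0.8]
force: [0.1, 0.7, -0.5]
grip_width: 0.0553
```

```bash
python3 - <<'E'
from h import *
cv2.imwrite("pics/w9.png",bot.grab_frame("wrist"));o=bot.observe();print(o["position"],o["force"],o["clock"])
im=bot.grab_frame("scene")[130:330,80:430];cv2.imwrite("pics/s9.png",cv2.resize(im,None,fx=2.2,fy=2.2,interpolation=cv2.INTER_CUBIC))
E
```

```text
[ 0.51346162 -0.31841357  0.22262394] [ 0.16490559  1.00024005 -0.48685881] 21.1
```

View pics/s9.png

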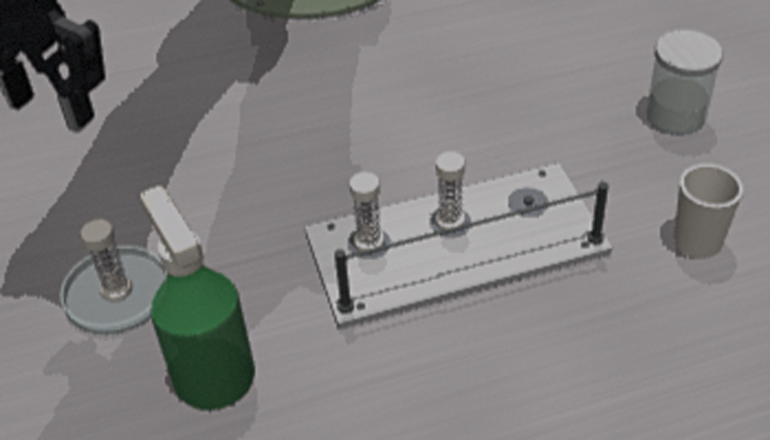

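View pics/w9.png

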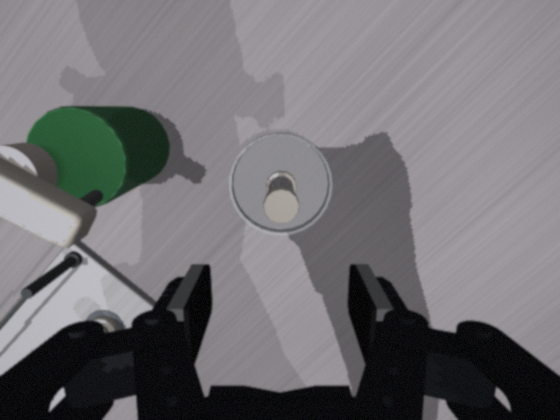

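```bash
python3 -c "
from workcell import bot
print(bot.job_done())"
```

```text
the job is handed in; nothing more can be done
None
```

The weak spring was the one on the +y station. It now stands upright in the glass dish, and I have handed the job in.

| Station | Load | Cap top sank to | Result |
|---|---|---|---|
| −y | about 11.5 N, held over 1 s | about 7 mm down, well above bar height | sound |
| middle | about 11 N, held about 1 s | about 7 mm down, well above bar height | sound |
| +y | about 12 N, held about 1 s | z = 0.071 m, below the bar at 0.080 m | weak |

- **Placing:** I gripped the weak spring by its cap. I lowered it until the wrist force showed contact (about 2.5–4 N), then let go and lifted straight up.
- **Last checks:** The final scene and wrist pictures show the weak spring upright and about central in the dish. The other two are still on the plate, the jar, beaker and sprayer are where they were, and the gripper is touching nothing. The clock read about 21 s, and no force I read passed 12 N.
- **Disagreements:** While I pressed the weak spring there was a sideways force of about 3–4 N. The loads on the two sound springs read slightly under 12 N. The camera estimates of the spring positions differed from each other by about 2–3 mm.

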